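# Load a vial into the push-latch lift of a tube reader

## Robot

A 6-joint arm with a two-finger parallel gripper is mounted at the origin on the work surface. World frame = base frame: x ahead of the robot, y to its left, z up, the work surface at z = 0. Lengths are in m, angles in rad, forces in N, time in s.
With the tool pointing down it reaches from about 0.275 to 1 m from the base axis. Payload 8.4 kg.
Tool frame: the origin (TCP) lies between the finger pads; the fingertips stand 8 mm ahead of it and the grasp point (between the pads) lies 11 mm behind it; z points along the fingers, y is the direction in which the jaws open and shut (so a half turn about z gives the same grasp; the last joint's range is limited). The gripper opens to 85 mm and grips with 20 to 120 N. Pads are 22 mm wide; open, the fingers measure 114 mm over their backs; the gripper's body (76 mm by 85 mm) begins 54 mm behind the grasp point. The pads swing forward as they close: fully open they stand 13 mm farther back than shut.
Start: joints at [-1.198, 0.353, 1.633, -0, 1.155, -0.002], TCP at [0.229, -0.582, 0.239] pointing down, gripper open.
Joint ranges: [-2.63, 2.63], [-0.92, 2.1], [0.06, 2.66], [-1.3, 4.44], [0, 2.69], [-3.02, 3.02]. Speed limits (rad/s): [2.22, 2.22, 2.79, 3.14, 3.14, 3.14].

## Interface

Orientations are given as a unit quaternion [w, x, y, z].
In Python, from workcell import env gives the robot as it stands.
- The arm moves only by the shell command python3 -m handwheel 'ROWS' [FORCE]. ROWS is JSON, a list of rows, each an object of numbers: "fingers": the opening in per cent of the stroke, from 0 (shut) to 100 (fully open); "dx", "dy", "dz": the shift along the tool's x, y, z in cm; "rx", "ry", "rz": the turn, a rotation vector about the tool's x, y, z in degrees. A call has 1 to 5 rows; each row is the pose to reach, as a shift and turn from the pose measured when the call began, along the tool's axes at that moment; what a row does not reach only later rows make up. A row lasts 1/12 s, in which the tool goes at most 41.7 mm and 7.16 degrees, less where a joint would pass 70% of its speed; a pose out of reach is approached as far as the arm can. A call with a gripper value outside its range is refused whole. The fingers move at their own pace and stop on an object; FORCE is the grip in N (left out, the last holds). Time passes only in rows, so rows that repeat a pose let the fingers close. It gives the time, the measured TCP pose, the force and the opening at its end, in the units of the state.
- env.observe(): the state, without advancing time (a new reading comes with each control period).
- env.get_image(name): name is "scene" or "top" or "wrist"; returns a dict with "frame" (420x560x3 uint8, blue, green, red), "depth" (420x560 float32, m along the optical axis (not along the pixel's ray), 0 where there is no reading), "K" (3x3 intrinsics, pixels), "xyz" and "rotation" of the camera in the world. Camera axes: x right, y up, looking along -z (the intrinsics and any distortion apply to the point x, -y, -z); pixel columns grow to the right and rows downward; lengths in m; the calibration is good to about 2 mm. The wrist camera is an equidistant fisheye: a pixel r from the principal point sees the ray r / f radians off the axis. A picture is of the moment at which its call begins.
- env.job_done(): hands the job in, once; it reports no verdict.
The state is a dict: "t": time; "qpos": joint angles; "dq": joint speeds; "joint_torque": joint torques, N m; "tcp_pos": TCP position; "orientation": TCP orientation; "wrist_force": force on the tool from outside, world axes, zero at the start; "wrist_torque": the same for the moment, N m; "finger_gap": finger opening in m.
Only numpy, scipy, OpenCV 4.12 (cv2) and the standard library are available. Lean on these libraries where they do the work, as an engineer would, in place of code of your own. Each camera call takes 0.05 s, during which the arm holds its last target.

## Task

The lift of the tube reader is latched down and empty. Push it down on its thumb pad and let go so that it springs up, stand the short vial from the rack fully home in its well while the lift is up, then push the lift down again and let go so that it stays latched down with the vial in it. Push gently: nothing harder than about 20 newtons on the reader. Do not disturb the other tubes and things on the bench.

Things in the scene. Friction and masses are not known exactly. Their poses are not given: they have to be found in the camera images.
- reader: benchtop tube reader: white box 225 long (its x) x 120 wide, deck 72 mm above its origin (centre of its underside, on the bench); fixed. A grey slab, the lift (112 x 46 mm), stands up through the deck and slides up and down. At the lift's -x end is a ribbed thumb pad, behind it (+x) a round well. x points from pad to well, z up. More than 22 N on the reader damages it
- lift (a joint): how far the lift is pushed down (m) on its push-push latch: about 0 raised, its top face 47 mm above the deck; about 0.018 latched down (each up to 0.002 more or less, from reader to reader). To change its state push it well below the latched height, then let go: it springs up, or from raised comes to rest at the latched height. Let go too soon and it returns as it was
- pad (a point): centre of the top of the lift's ribbed thumb pad (44 x 38 mm, flat, 3 mm above the lift's top face); moves with the lift. The state changes 9 to 21 mm below latched height, a hidden depth that differs per reader; a stiff stop lies 1 to 2 mm below it. The lift pushes back with 3 N raised, 5 N latched, 7 N near the stop, where it climbs 12 N per mm: find the stop by feel
- well (a point): centre of the mouth of the lift's round well, level with the lift's top face, 63 mm behind the pad; moves with the lift. The bore is 27 mm across with a 2 mm chamfer, 40 mm deep with a flat floor, upright
- vial: the short capped vial, the only short one of three in the rack: clear glass body 24 mm across and 65 mm high with a tapered foot, then a blue round cap 30 mm across and 18 mm high; 83 mm overall, about 40 g. Origin at the centre of its underside, z up along it. Stands upright in one of the rack's three holes
- rack: white block 56 (its x) x 190 (its y) x 32 mm high, fixed to the bench, with three upright round holes 26 mm across and 26 mm deep in a row along its y, 60 mm apart, the middle one at the centre. Origin at the centre of its underside, z up
- tall_a: tall capped tube, like the vial but 118 mm high, standing in the rack; leave it alone. Origin at the centre of its underside
- tall_b: a second tall capped tube, 118 mm high, standing in the rack; leave it alone. Origin at the centre of its underside
- tape: small white roll of tape lying flat between rack and reader, 46 mm across, 18 mm high; leave it alone. Origin at the centre of its underside
- dropper: small white dropper bottle, 28 mm across, 60 mm high, between rack and reader; leave it alone. Origin at the centre of its underside
- beaker: glass beaker, 100 mm across, 130 mm high, at the back; leave it alone. Origin at the centre of its underside
- reagent: amber jar, 72 mm across, 140 mm high, at the back; leave it alone. Origin at the centre of its underside
There are look-alikes about, which are no part of the job. Leave any orange or red look-alike of the vial alone.

How it is judged:
On the way, in this order (a step that is already met when the one before it is completed fails the run):
1. the lift is released: it stands raised, with no vial in it and nobody pushing it (value of joint lift below 0.005 m and horizontal distance between vial and well above 0.03 m and contact force between reader and the fingers below 0.5 N), for 0.3 s.
2. the vial stands fully home in the well while the lift is up (within 5 mm of its raised height), let go (value of joint lift below 0.005 m and horizontal distance between vial and well below 0.004 m and z of vial in the frame of well between -0.044 and -0.036 m and angle between vial's own z axis and vertical below 0.1 rad and contact force between vial and the fingers below 0.2 N), for 0.2 s.
At the end, for the whole second after the job is handed in: The lift rests latched down (14.5 to 21.5 mm below its raised height), with the vial upright (within 0.1 rad) and fully home in its well (within 4 mm sideways and in height), at rest (value of joint lift between 0.0145 and 0.0215 m and velocity of joint lift between -0.01 and 0.01 m/s and horizontal distance between vial and well below 0.004 m and z of vial in the frame of well between -0.044 and -0.036 m and angle between vial's own z axis and vertical below 0.1 rad and linear speed of vial below 0.02 m/s); the robot touches nothing.
It fails at once if the robot, or the vial in it, pushes on the reader or its lift with more than 22 N (contact force between reader and the fingers above 22 N or contact force between reader and the arm above 22 N or contact force between reader and vial above 22 N).
It fails at once if another thing on the bench or in the rack is shifted by more than 30 mm or tipped (distance of any of tall_a, tall_b, tape, dropper, beaker, reagent from where it was at the start of the episode above 0.03 m or angle between any of tall_a, tall_b, tape, dropper, beaker, reagent's own z axis and vertical above 0.5 rad).
It also fails if it takes over 67 s, if anything falls off the work surface, if the arm or the gripper's body presses on something with over 40 N, if the wrist force passes 120 N, or if a joint passes its speed limit or range.

## Working session

There is one attempt and no reset: what is moved stays moved. The work goes in short steps, Python scripts to look and compute and a shell command to move; the robot and the scene stay as the last step left them, time stands still between calls to the robot, and variables do not carry over. Pictures are saved under pics/ and viewed, and the job is handed in when it is done.

```bash
mkdir -p pics; ls; cat > h.py <<'E'
from workcell import env
import numpy as np, cv2
def snap(n,tag):
    im=env.get_image(n); cv2.imwrite(f'pics/{tag}.png',im['frame']); np.savez(f'pics/{tag}.npz',**{k:np.array(v) for k,v in im.items()}); return im
def load(tag): return dict(np.load(f'pics/{tag}.npz'))
def ray(im,u,v,fish=False):
    K=im['K'];x=(u-K[0,2])/K[0,0];y=(v-K[1,2])/K[1,1]
    if fish:
        r=np.hypot(x,y); s=np.sin(r)/r if r>1e-9 else 1; d=np.array([x*s,-y*s,-np.cos(r)])
    else: d=np.array([x,-y,-1.])
    R=np.array(im['rotation'])
    if R.shape!=(3,3):
        from scipy.spatial.transform import Rotation as Ro
        R=Ro.from_quat(np.r_[R[1:],R[0]]).as_matrix()
    return np.array(im['xyz']),R@d
def onplane(im,u,v,z,fish=False):
    o,d=ray(im,u,v,fish); return o+d*(z-o[2])/d[2]
def pt(im,u,v):
    o,d=ray(im,u,v); return o+d*float(im['depth'][int(v),int(u)])
E
python3 - <<'E'
from h import *
for n in ('scene','top','wrist'):
    im=snap(n,n+'0'); print(n,im['K'].tolist(),im['xyz'],np.array(im['rotation']).tolist(),[k for k in im])
print(env.observe())
E
```

```text
pics
scene [[531.347978478397, 0.0, 279.31940542858183], [0.0, 531.347978478397, 204.24018582790862], [0.0, 0.0, 1.0]] [ 1.07275099 -0.11642735  0.91738495] [0.7752507344751853, 0.22293889549598914, 0.1591318786968646, 0.5691762405029928] ['frame', 'depth', 'K', 'xyz', 'rotation']
top [[398.2593588673203, 0.0, 291.19221367390315], [0.0, 398.2593588673203, 205.55881167072252], [0.0, 0.0, 1.0]] [0.51644611 0.01476773 0.87073068] [-0.7021139550885281, -0.02846676689339547, 0.03710064302926383, 0.7105273953475659] ['frame', 'depth', 'K', 'xyz', 'rotation']
wrist [[325.19226210127806, 0.0, 276.32736551384664], [0.0, 325.19226210127806, 208.77471858301544], [0.0, 0.0, 1.0]] [ 0.30284352 -0.55208731  0.37435266] [0.8163450124927966, -0.12860670333103535, 0.08807611078844477, -0.5561328394770808] ['frame', 'depth', 'K', 'xyz', 'rotation']
{'t': 0.15, 'qpos': array([-1.19838700e+00,  3.53526567e-01,  1.63396148e+00, -1.04258930e-05,
        1.15518503e+00, -2.40835493e-03]), 'dq': array([-0.00076394, -0.00172882, -0.00306265,  0.00074401, -0.00115731,
       -0.00103604]), 'joint_torque': array([ 5.28524997e-04, -6.05636859e+01, -3.42339814e+01,  9.60000898e-05,
        6.12347707e-03,  7.06502283e-05]), 'tcp_pos': array([ 0.22867848, -0.58128442,  0.23871148]), 'orientation': array([-5.30111758e-04,  9.82489766e-01,  1.86315777e-01, -1.04056098e-04]), 'wrist_force': array([-0.51420245,  0.00698722,  0.0575422 ]), 'wrist_torque': array([ 0.00280158, -0.02580673, -0.01564427]), 'finger_gap': 0.08519126356139861}
```

View pics/scene0.png

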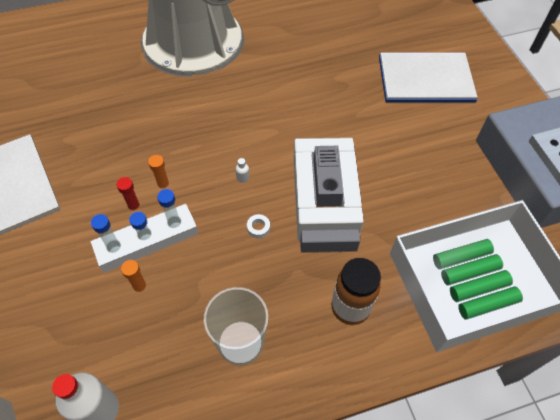

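View pics/top0.png

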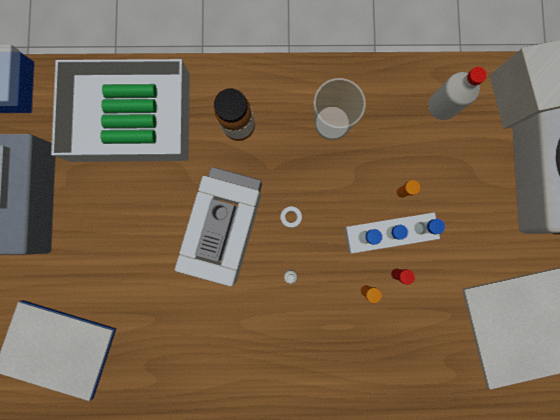

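View pics/wrist0.png

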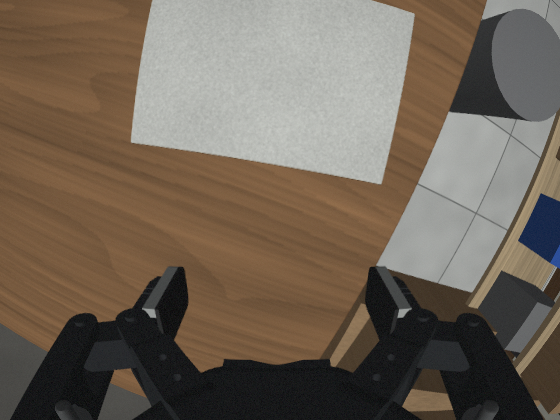

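```bash
python3 - <<'E'
from h import *
T=load('top0');S=load('scene0')
a=cv2.resize(T['frame'][160:310,330:450],None,fx=4,fy=4,interpolation=2)[:600,:400]
b=cv2.resize(T['frame'][160:300,165:265],None,fx=4,fy=4,interpolation=2)
c=np.zeros((600,800,3),np.uint8);c[:a.shape[0],:a.shape[1]]=a;c[:b.shape[0],400:400+b.shape[1]]=b
cv2.imwrite('pics/c0.png',c)
a=cv2.resize(S['frame'][140:300,80:220],None,fx=3.5,fy=3.5)[:560,:400];b=cv2.resize(S['frame'][130:255,285:370],None,fx=4.5,fy=4.5)
c=np.zeros((600,800,3),np.uint8);c[:a.shape[0],:a.shape[1]]=a;c[:b.shape[0],400:400+b.shape[1]]=b[:,:400]
cv2.imwrite('pics/c1.png',c)
for n,im in(('top',T),('scene',S)):
    h=cv2.cvtColor(im['frame'],cv2.COLOR_BGR2HSV)
    m=cv2.inRange(h,(105,150,80),(130,255,255))
    k,l,st,ce=cv2.connectedComponentsWithStats(m)
    for i in range(1,k):
        if 40<st[i,4]<600:
            u,v=ce[i];p=pt(im,u,v);z=np.median(im['depth'][l==i]);print(n,st[i],ce[i].round(1),p.round(3))
E
```

```text
top [429 219  15  15 186] [436.1 226. ] [ 0.544 -0.268  0.122]
top [393 225  14  14 162] [399.4 231.6] [ 0.535 -0.207  0.09 ]
top [366 230  16  14 181] [373.4 236.4] [ 0.526 -0.148  0.124]
scene [158 190  16  17 214] [165.9 197.4] [ 0.533 -0.15   0.124]
scene [130 212  16  17 214] [137.9 219.9] [ 0.541 -0.209  0.089]
scene [ 91 215  18  18 240] [100. 223.] [ 0.547 -0.269  0.12 ]
```

View pics/c0.png

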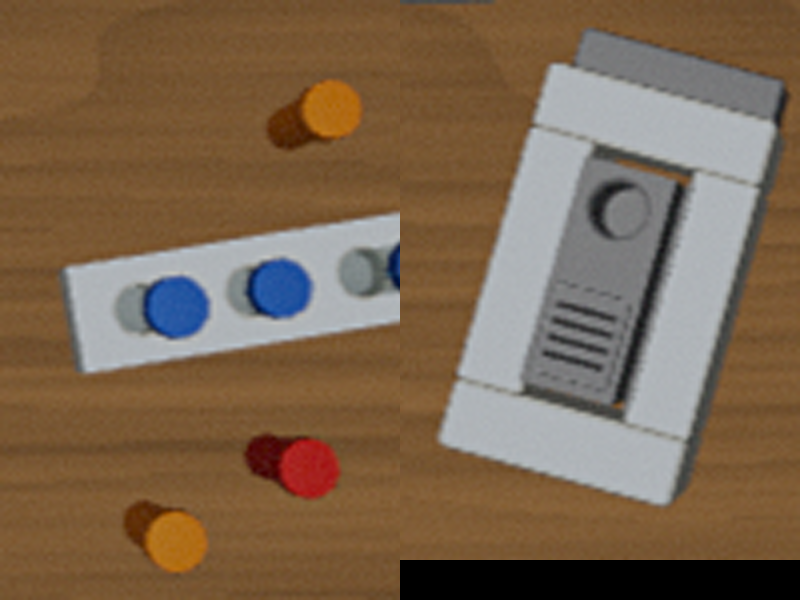

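View pics/c1.png

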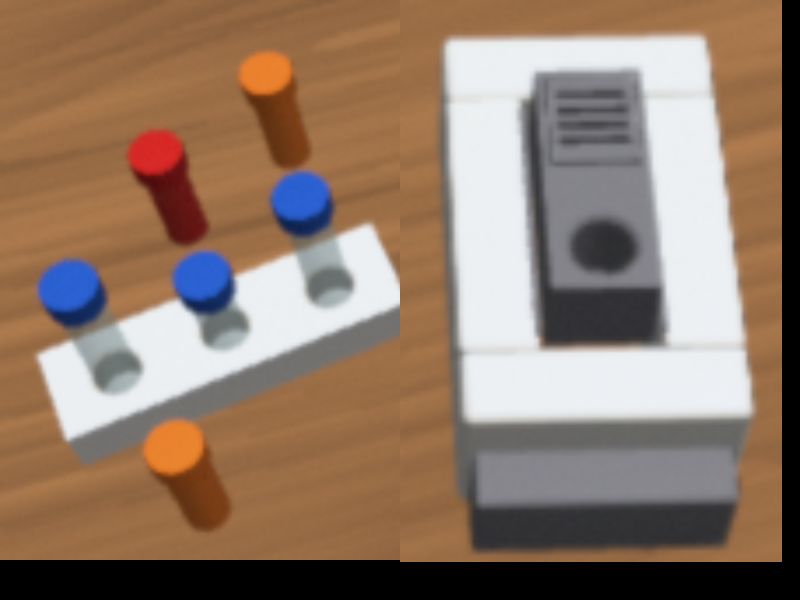

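```bash
cat >> h.py <<'E'
def cloud(im):
    H,W=im['depth'].shape;v,u=np.mgrid[:H,:W];K=im['K'];d=im['depth']
    q=np.array(im['rotation'])
    from scipy.spatial.transform import Rotation as Ro
    R=Ro.from_quat(np.r_[q[1:],q[0]]).as_matrix()
    P=np.stack([(u-K[0,2])/K[0,0]*d,-(v-K[1,2])/K[1,1]*d,-d],-1)
    return P@R.T+np.array(im['xyz'])
E
python3 - <<'E'
from h import *
for n,bx in(('top0',(165,160,265,300)),('scene0',(285,130,370,255))):
    im=load(n);P=cloud(im);x0,y0,x1,y1=bx
    sel=np.zeros(P.shape[:2],bool);sel[y0:y1,x0:x1]=1
    z=P[...,2]
    hh=np.histogram(z[sel],bins=np.arange(-.01,.14,.004));print([(round(b,3),c) for c,b in zip(*hh) if c>30])
    for lo,hi,nm in((.064,.08,'deck'),(.088,.118,'lift')):
        m=(sel&(z>lo)&(z<hi)).astype(np.uint8)
        k,l,st,ce=cv2.connectedComponentsWithStats(m);i=1+np.argmax(st[1:,4]);
        Q=P[l==i];r=cv2.minAreaRect(Q[:,:2].astype(np.float32)*1000);print(n,nm,len(Q),Q[:,2].mean().round(4),np.median(Q[:,2]).round(4),np.round(r[0],1),np.round(r[1],1),round(r[2],1))
    # dark? well: points lower inside lift
    g=cv2.cvtColor(im['frame'],cv2.COLOR_BGR2GRAY)
T=load('top0');S=load('scene0')
print('well',onplane(T,220,212.3,.101),onplane(S,285+204/4.5,130+245/4.5,.101))
print('pad',onplane(T,165+179/4,160+335/4,.104),onplane(S,285+194/4.5,130+115/4.5,.104))
for z,a,b in((.124,(436.1,226),(100,223)),(.089,(399.4,231.6),(137.9,219.9)),(.124,(373.4,236.4),(165.9,197.4))):
    print('cap',onplane(T,*a,z-.003),onplane(S,*b,z-.004))
for c in((406.5,277),(412,187),(373,295),(291,216),(290,277)): print(onplane(T,*c,.1).round(3),pt(T,*c).round(3))
E
```

```text
[(np.float64(-0.006), np.int64(350)), (np.float64(-0.002), np.int64(5723)), (np.float64(0.002), np.int64(1125)), (np.float64(0.038), np.int64(40)), (np.float64(0.042), np.int64(384)), (np.float64(0.046), np.int64(208)), (np.float64(0.058), np.int64(79)), (np.float64(0.062), np.int64(120)), (np.float64(0.066), np.int64(302)), (np.float64(0.07), np.int64(3456)), (np.float64(0.074), np.int64(522)), (np.float64(0.098), np.int64(359)), (np.float64(0.102), np.int64(773)), (np.float64(0.106), np.int64(135))]
top0 deck 4306 0.0722 0.0723 [543.6 153.5] [120.6 200.4] 73.9
top0 lift 1325 0.1029 0.1031 [543.6 153.4] [ 46.6 112. ] 74.2
[(np.float64(-0.006), np.int64(538)), (np.float64(-0.002), np.int64(2601)), (np.float64(0.002), np.int64(360)), (np.float64(0.006), np.int64(78)), (np.float64(0.01), np.int64(74)), (np.float64(0.014), np.int64(61)), (np.float64(0.018), np.int64(64)), (np.float64(0.022), np.int64(84)), (np.float64(0.026), np.int64(65)), (np.float64(0.03), np.int64(69)), (np.float64(0.034), np.int64(68)), (np.float64(0.038), np.int64(106)), (np.float64(0.042), np.int64(570)), (np.flo
[... 594 characters left out ...]
5.3 153.8] [120.6 202.6] 74.0
scene0 lift 1224 0.1016 0.1022 [546.6 153.3] [ 46.7 114.3] 74.2
well [0.57646977 0.1427709  0.101     ] [0.57896014 0.14480193 0.101     ]
pad [0.5161572 0.1615831 0.104    ] [0.51711737 0.16303916 0.104     ]
cap [ 0.54423182 -0.26819664  0.121     ] [ 0.54759564 -0.26857132  0.12      ]
cap [ 0.53535919 -0.20816628  0.086     ] [ 0.5383741  -0.20922286  0.085     ]
cap [ 0.52609792 -0.14880243  0.121     ] [ 0.52965226 -0.15017639  0.12      ]
[ 0.448 -0.215  0.1  ] [ 0.447 -0.219  0.084]
[ 0.622 -0.232  0.1  ] [ 0.624 -0.238  0.083]
[ 0.415 -0.149  0.1  ] [ 0.413 -0.153  0.084]
[0.568 0.006 0.1  ] [ 0.574  0.004 -0.001]
[0.451 0.009 0.1  ] [0.448 0.009 0.06 ]
```

```bash
cat > go.py <<'E'
import sys
from h import *
from scipy.spatial.transform import Rotation as Ro
o=env.observe();q=o['orientation'];R=Ro.from_quat(np.r_[q[1:],q[0]])
M=R.as_matrix();p=o['tcp_pos']
print('t',round(o['t'],2),'p',p.round(4),'yaw',np.degrees(np.arctan2(M[1,0],M[0,0])).round(2),'tilt',M[:,2].round(4),'F',o['wrist_force'].round(2),'gap',round(o['finger_gap'],4))
if len(sys.argv)>1:
    x,y,z,yaw=map(float,sys.argv[1:5]);c,s=np.cos(np.radians(yaw)),np.sin(np.radians(yaw))
    G=np.array([[c,s,0],[s,-c,0],[0,0,-1]])
    d=M.T@(np.array([x,y,z])-p)*100;rv=np.degrees(Ro.from_matrix(M.T@G).as_rotvec())
    print('d cm',d.round(3),'len',np.linalg.norm(d).round(2),'rot',rv.round(2))
E
python3 go.py 0.517 0.162 0.2 164
python3 -m handwheel '[{"dx":2.7,"dy":-2.9,"rz":-7,"fingers":0},{"dx":5.4,"dy":-5.8,"rz":-14,"fingers":0},{"dx":8.1,"dy":-8.7,"rz":-21,"fingers":0},{"dx":10.8,"dy":-11.6,"rz":-28,"fingers":0},{"dx":13.5,"dy":-14.5,"rz":-35,"fingers":0}]' 40
python3 go.py 0.517 0.162 0.2 164
```

```text
t 0.15 p [ 0.2287 -0.5813  0.2387] yaw 21.48 tilt [-4.e-04  1.e-03 -1.e+00] F [-0.51  0.01  0.06] gap 0.0852
d cm [ 54.043 -58.608   3.934] len 79.82 rot [-3.0000e-02 -8.0000e-02 -1.4252e+02]
t 0.15 p [ 0.2287 -0.5813  0.2387] yaw 21.48 tilt [-4.e-04  1.e-03 -1.e+00] F [-0.51  0.01  0.06] gap 0.0852
d cm [ 54.043 -58.608   3.934] len 79.82 rot [-3.0000e-02 -8.0000e-02 -1.4252e+02]schema error: expected keys fingers, dx, dy, dz, rx, ry, rz
```

All keys are needed in each row.

```bash
python3 -m handwheel '[{"fingers":0,"dx":2.7,"dy":-2.9,"dz":0,"rx":0,"ry":0,"rz":-7},{"fingers":0,"dx":5.4,"dy":-5.8,"dz":0,"rx":0,"ry":0,"rz":-14},{"fingers":0,"dx":8.1,"dy":-8.7,"dz":0,"rx":0,"ry":0,"rz":-21},{"fingers":0,"dx":10.8,"dy":-11.6,"dz":0,"rx":0,"ry":0,"rz":-28},{"fingers":0,"dx":13.5,"dy":-14.5,"dz":0,"rx":0,"ry":0,"rz":-35}]' 40
python3 go.py 0.517 0.162 0.2 164
```

```text
t: 0.57
tcp_pos: [0.3013, -0.3951, 0.2386]
orientation: [-0.001, 0.88, 0.475, 0.0]
wrist_force: [0.1, 0.3, -0.2]
finger_gap: 0.0253
t 0.57 p [ 0.3013 -0.3951  0.2386] yaw 56.78 tilt [-5.0e-04  1.4e-03 -1.0e+00] F [ 0.09  0.31 -0.18] gap 0.0253
d cm [ 58.421 -12.471   3.927] len 59.87 rot [-0.0000e+00 -1.0000e-01 -1.0722e+02]
```

```bash
python3 -m handwheel '[{"fingers":0,"dx":4,"dy":-0.85,"dz":0,"rx":0,"ry":0,"rz":-7},{"fingers":0,"dx":8,"dy":-1.7,"dz":0,"rx":0,"ry":0,"rz":-14},{"fingers":0,"dx":12,"dy":-2.55,"dz":0,"rx":0,"ry":0,"rz":-21},{"fingers":0,"dx":16,"dy":-3.4,"dz":0,"rx":0,"ry":0,"rz":-28},{"fingers":0,"dx":20,"dy":-4.3,"dz":0,"rx":0,"ry":0,"rz":-35}]' 
python3 go.py 0.517 0.162 0.2 164
```

```text
t: 0.98
tcp_pos: [0.375, -0.2024, 0.2389]
orientation: [-0.001, 0.694, 0.72, 0.0]
wrist_force: [0.9, -0.1, -0.2]
finger_gap: -0.0001
t 0.98 p [ 0.375  -0.2024  0.2389] yaw 92.11 tilt [-2.0e-04  1.2e-03 -1.0e+00] F [ 0.88 -0.1  -0.18] gap -0.0001
d cm [35.885 15.529  3.932] len 39.3 rot [ 4.000e-02 -7.000e-02 -7.189e+01]
```

```bash
python3 -m handwheel '[{"fingers":0,"dx":3.6,"dy":1.55,"dz":0,"rx":0,"ry":0,"rz":-7},{"fingers":0,"dx":7.2,"dy":3.1,"dz":0,"rx":0,"ry":0,"rz":-14},{"fingers":0,"dx":10.8,"dy":4.65,"dz":0,"rx":0,"ry":0,"rz":-21},{"fingers":0,"dx":14.4,"dy":6.2,"dz":0,"rx":0,"ry":0,"rz":-28},{"fingers":0,"dx":18,"dy":7.7,"dz":0,"rx":0,"ry":0,"rz":-35}]' 
python3 go.py 0.517 0.162 0.2 164
```

```text
t: 1.4
tcp_pos: [0.4456, -0.0176, 0.2392]
orientation: [-0.0, 0.443, 0.897, 0.001]
wrist_force: [0.6, -1.3, -0.0]
finger_gap: 0.0004
t 1.4 p [ 0.4456 -0.0176  0.2392] yaw 127.46 tilt [ 2.0e-04  1.1e-03 -1.0e+00] F [ 0.65 -1.25 -0.03] gap 0.0004
d cm [ 9.914 16.59   3.947] len 19.73 rot [ 6.000e-02 -3.000e-02 -3.654e+01]
```

```bash
python3 -m handwheel '[{"fingers":0,"dx":2,"dy":3.3,"dz":0.5,"rx":0,"ry":0,"rz":-7},{"fingers":0,"dx":4,"dy":6.6,"dz":1,"rx":0,"ry":0,"rz":-14},{"fingers":0,"dx":6,"dy":10,"dz":2,"rx":0,"ry":0,"rz":-21},{"fingers":0,"dx":8,"dy":13.3,"dz":3,"rx":0,"ry":0,"rz":-28},{"fingers":0,"dx":9.9,"dy":16.6,"dz":3.9,"rx":0,"ry":0,"rz":-35}]' 
python3 go.py 0.517 0.162 0.15 164
python3 - <<'E'
from h import *
snap('wrist','w1');snap('scene','s1')
E
```

```text
t: 1.82
tcp_pos: [0.5172, 0.1641, 0.1998]
orientation: [-0.0, 0.149, 0.989, 0.001]
wrist_force: [0.9, -1.2, 1.4]
finger_gap: -0.0003
t 1.82 p [0.5172 0.1641 0.1998] yaw 162.84 tilt [ 0.     0.001 -1.   ] F [ 0.9  -1.15  1.37] gap -0.0003
d cm [-0.043 -0.21   4.98 ] len 4.99 rot [ 0.06 -0.02 -1.16]
```

View pics/w1.png

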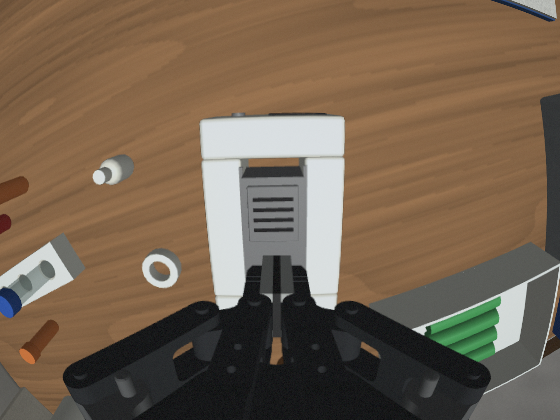

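```bash
python3 - <<'E'
from h import *
W=load('w1')
for c in((273,212),(248,187),(297,187),(300,240),(247,240)): print(onplane(W,*c,.104,True).round(4))
# deck front corners
for c in((201,121),(344,118),(203,159),(344,157)): print('deck',onplane(W,*c,.072,True).round(4))
o=onplane(W,273,140,.072,True);print(W['xyz'])
E
```

```text
[0.5159 0.1625 0.104 ]
[0.4919 0.1507 0.104 ]
[0.5026 0.1851 0.104 ]
[0.5439 0.1757 0.104 ]
[0.5318 0.1364 0.104 ]
deck [0.434  0.1261 0.072 ]
deck [0.4663 0.2379 0.072 ]
deck [0.4645 0.1172 0.072 ]
deck [0.4975 0.2295 0.072 ]
[0.44295097 0.18765301 0.33555426]
```

```bash
python3 -m handwheel '[{"fingers":0,"dx":0,"dy":-0.1,"dz":2.5,"rx":0,"ry":0,"rz":-1},{"fingers":0,"dx":0,"dy":-0.1,"dz":5,"rx":0,"ry":0,"rz":-1},{"fingers":0,"dx":0,"dy":-0.15,"dz":7,"rx":0,"ry":0,"rz":-1},{"fingers":0,"dx":0,"dy":-0.15,"dz":8,"rx":0,"ry":0,"rz":-1},{"fingers":0,"dx":0,"dy":-0.15,"dz":8,"rx":0,"ry":0,"rz":-1}]' 
python3 go.py
python3 -m handwheel '[{"fingers":0,"dx":0,"dy":0,"dz":0.1,"rx":0,"ry":0,"rz":0},{"fingers":0,"dx":0,"dy":0,"dz":0.2,"rx":0,"ry":0,"rz":0},{"fingers":0,"dx":0,"dy":0,"dz":0.3,"rx":0,"ry":0,"rz":0},{"fingers":0,"dx":0,"dy":0,"dz":0.4,"rx":0,"ry":0,"rz":0}]' 
python3 go.py
```

```text
t: 2.33
tcp_pos: [0.5161, 0.1641, 0.1169]
orientation: [-0.002, 0.14, 0.99, 0.0]
wrist_force: [-0.6, -0.9, 0.2]
finger_gap: -0.0
t 2.33 p [0.5161 0.1641 0.1169] yaw 163.88 tilt [-4.4e-03  8.0e-04 -1.0e+00] F [-0.56 -0.87  0.2 ] gap -0.0
t: 2.67
tcp_pos: [0.5168, 0.1642, 0.1139]
orientation: [-0.001, 0.14, 0.99, 0.0]
wrist_force: [0.3, -0.9, 0.2]
finger_gap: 0.0003
t 2.67 p [0.5168 0.1642 0.1139] yaw 163.87 tilt [-0.0026  0.0013 -1.    ] F [ 0.28 -0.92  0.16] gap 0.0003
```

```bash
for i in 1; do python3 -m handwheel '[{"fingers":0,"dx":0,"dy":0,"dz":0.1,"rx":0,"ry":0,"rz":0},{"fingers":0,"dx":0,"dy":0,"dz":0.2,"rx":0,"ry":0,"rz":0},{"fingers":0,"dx":0,"dy":0,"dz":0.3,"rx":0,"ry":0,"rz":0}]' 
python3 go.py
python3 -m handwheel '[{"fingers":0,"dx":0,"dy":0,"dz":0.1,"rx":0,"ry":0,"rz":0},{"fingers":0,"dx":0,"dy":0,"dz":0.2,"rx":0,"ry":0,"rz":0},{"fingers":0,"dx":0,"dy":0,"dz":0.3,"rx":0,"ry":0,"rz":0}]' 
python3 go.py; done
```

```text
t: 2.92
tcp_pos: [0.5173, 0.1643, 0.1115]
orientation: [-0.001, 0.14, 0.99, 0.001]
wrist_force: [-1.1, 0.3, 6.4]
finger_gap: -0.0001
t 2.92 p [0.5173 0.1643 0.1115] yaw 163.87 tilt [-0.0013  0.0017 -1.    ] F [-1.06  0.28  6.36] gap -0.0001
t: 3.17
tcp_pos: [0.5173, 0.1643, 0.1089]
orientation: [-0.001, 0.14, 0.99, 0.001]
wrist_force: [-1.0, -1.5, 5.7]
finger_gap: 0.0002
t 3.17 p [0.5173 0.1643 0.1089] yaw 163.87 tilt [-0.0012  0.0016 -1.    ] F [-1.04 -1.47  5.66] gap 0.0002
```

```bash
python3 -m handwheel '[{"fingers":0,"dx":0,"dy":0,"dz":0.1,"rx":0,"ry":0,"rz":0},{"fingers":0,"dx":0,"dy":0,"dz":0.2,"rx":0,"ry":0,"rz":0},{"fingers":0,"dx":0,"dy":0,"dz":0.3,"rx":0,"ry":0,"rz":0},{"fingers":0,"dx":0,"dy":0,"dz":0.4,"rx":0,"ry":0,"rz":0},{"fingers":0,"dx":0,"dy":0,"dz":0.45,"rx":0,"ry":0,"rz":0}]' 
python3 go.py
python3 -m handwheel '[{"fingers":0,"dx":0,"dy":0,"dz":0.05,"rx":0,"ry":0,"rz":0},{"fingers":0,"dx":0,"dy":0,"dz":0.1,"rx":0,"ry":0,"rz":0}]' 
python3 go.py
```

```text
t: 3.58
tcp_pos: [0.5173, 0.1643, 0.1048]
orientation: [-0.001, 0.14, 0.99, 0.001]
wrist_force: [-1.2, -0.5, 5.8]
finger_gap: 0.0001
t 3.58 p [0.5173 0.1643 0.1048] yaw 163.88 tilt [-0.0011  0.0016 -1.    ] F [-1.21 -0.48  5.76] gap 0.0001
t: 3.75
tcp_pos: [0.5173, 0.1643, 0.1042]
orientation: [-0.001, 0.14, 0.99, 0.001]
wrist_force: [-1.4, -0.7, 6.3]
finger_gap: -0.0002
t 3.75 p [0.5173 0.1643 0.1042] yaw 163.87 tilt [-0.001   0.0016 -1.    ] F [-1.39 -0.72  6.29] gap -0.0002
```

```bash
python3 -m handwheel '[{"fingers":0,"dx":0,"dy":0,"dz":0.05,"rx":0,"ry":0,"rz":0},{"fingers":0,"dx":0,"dy":0,"dz":0.1,"rx":0,"ry":0,"rz":0}]' 
python3 -m handwheel '[{"fingers":0,"dx":0,"dy":0,"dz":0.05,"rx":0,"ry":0,"rz":0}]'|grep -E "pos|force"

```

```text
t: 3.92
tcp_pos: [0.5173, 0.1643, 0.1037]
orientation: [-0.001, 0.14, 0.99, 0.001]
wrist_force: [-1.4, -1.3, 6.5]
finger_gap: 0.0002
tcp_pos: [0.5173, 0.1643, 0.1035]
wrist_force: [-1.4, 0.0, 5.8]
```

```bash
python3 -m handwheel '[{"fingers":0,"dx":0,"dy":0,"dz":0.05,"rx":0,"ry":0,"rz":0},{"fingers":0,"dx":0,"dy":0,"dz":0.05,"rx":0,"ry":0,"rz":0}]'|grep -E "pos|force"

```

```text
tcp_pos: [0.5173, 0.1643, 0.1034]
wrist_force: [-1.5, -1.6, 5.7]
```

```bash
python3 -m handwheel '[{"fingers":0,"dx":0,"dy":0,"dz":0.05,"rx":0,"ry":0,"rz":0},{"fingers":0,"dx":0,"dy":0,"dz":0.1,"rx":0,"ry":0,"rz":0},{"fingers":0,"dx":0,"dy":0,"dz":0.15,"rx":0,"ry":0,"rz":0}]'|grep -E "pos|force"

```

```text
tcp_pos: [0.5173, 0.1643, 0.1024]
wrist_force: [-2.0, -1.0, 6.5]
```

```bash
python3 -m handwheel '[{"fingers":0,"dx":0,"dy":0,"dz":0.05,"rx":0,"ry":0,"rz":0},{"fingers":0,"dx":0,"dy":0,"dz":0.1,"rx":0,"ry":0,"rz":0},{"fingers":0,"dx":0,"dy":0,"dz":0.15,"rx":0,"ry":0,"rz":0}]'|grep -E "pos|force"

```

```text
tcp_pos: [0.5173, 0.1643, 0.1013]
wrist_force: [-1.9, -1.1, 6.8]
```

```bash
python3 -m handwheel '[{"fingers":0,"dx":0,"dy":0,"dz":0.05,"rx":0,"ry":0,"rz":0},{"fingers":0,"dx":0,"dy":0,"dz":0.1,"rx":0,"ry":0,"rz":0},{"fingers":0,"dx":0,"dy":0,"dz":0.15,"rx":0,"ry":0,"rz":0}]'|grep -E "pos|force"

```

```text
tcp_pos: [0.5173, 0.1643, 0.1003]
wrist_force: [-1.9, -0.6, 6.8]
```

```bash
python3 -m handwheel '[{"fingers":0,"dx":0,"dy":0,"dz":0.05,"rx":0,"ry":0,"rz":0},{"fingers":0,"dx":0,"dy":0,"dz":0.1,"rx":0,"ry":0,"rz":0},{"fingers":0,"dx":0,"dy":0,"dz":0.1,"rx":0,"ry":0,"rz":0}]'|grep -E "pos|force"

```

```text
tcp_pos: [0.5173, 0.1643, 0.0998]
wrist_force: [-3.0, -0.5, 6.3]
```

```bash
python3 -m handwheel '[{"fingers":0,"dx":0,"dy":0,"dz":0.05,"rx":0,"ry":0,"rz":0},{"fingers":0,"dx":0,"dy":0,"dz":0.1,"rx":0,"ry":0,"rz":0},{"fingers":0,"dx":0,"dy":0,"dz":0.1,"rx":0,"ry":0,"rz":0}]'|grep -E "pos|force"

```

```text
tcp_pos: [0.5173, 0.1643, 0.0992]
wrist_force: [-1.9, -0.4, 6.3]
```

```bash
python3 -m handwheel '[{"fingers":0,"dx":0,"dy":0,"dz":0.05,"rx":0,"ry":0,"rz":0},{"fingers":0,"dx":0,"dy":0,"dz":0.1,"rx":0,"ry":0,"rz":0},{"fingers":0,"dx":0,"dy":0,"dz":0.1,"rx":0,"ry":0,"rz":0}]'|grep -E "pos|force"

```

```text
tcp_pos: [0.5173, 0.1643, 0.0986]
wrist_force: [-2.0, -1.4, 5.2]
```

```bash
python3 -m handwheel '[{"fingers":0,"dx":0,"dy":0,"dz":0.05,"rx":0,"ry":0,"rz":0},{"fingers":0,"dx":0,"dy":0,"dz":0.1,"rx":0,"ry":0,"rz":0},{"fingers":0,"dx":0,"dy":0,"dz":0.12,"rx":0,"ry":0,"rz":0}]'|grep -E "pos|force"

```

```text
tcp_pos: [0.5173, 0.1643, 0.0979]
wrist_force: [-2.1, -1.5, 6.6]
```

```bash
python3 -m handwheel '[{"fingers":0,"dx":0,"dy":0,"dz":0.05,"rx":0,"ry":0,"rz":0},{"fingers":0,"dx":0,"dy":0,"dz":0.1,"rx":0,"ry":0,"rz":0},{"fingers":0,"dx":0,"dy":0,"dz":0.12,"rx":0,"ry":0,"rz":0}]'|grep -E "pos|force"

```

```text
tcp_pos: [0.5173, 0.1643, 0.0972]
wrist_force: [-0.5, -1.3, 7.1]
```

```bash
python3 -m handwheel '[{"fingers":0,"dx":0,"dy":0,"dz":0.05,"rx":0,"ry":0,"rz":0},{"fingers":0,"dx":0,"dy":0,"dz":0.1,"rx":0,"ry":0,"rz":0},{"fingers":0,"dx":0,"dy":0,"dz":0.12,"rx":0,"ry":0,"rz":0}]'|grep -E "pos|force"

```

```text
tcp_pos: [0.5173, 0.1643, 0.0965]
wrist_force: [-2.1, -0.7, 6.8]
```

```bash
python3 -m handwheel '[{"fingers":0,"dx":0,"dy":0,"dz":0.05,"rx":0,"ry":0,"rz":0},{"fingers":0,"dx":0,"dy":0,"dz":0.1,"rx":0,"ry":0,"rz":0},{"fingers":0,"dx":0,"dy":0,"dz":0.12,"rx":0,"ry":0,"rz":0}]'|grep -E "pos|force"

```

```text
tcp_pos: [0.5173, 0.1643, 0.0957]
wrist_force: [-1.6, -0.6, 7.6]
```

```bash
python3 -m handwheel '[{"fingers":0,"dx":0,"dy":0,"dz":0.05,"rx":0,"ry":0,"rz":0},{"fingers":0,"dx":0,"dy":0,"dz":0.1,"rx":0,"ry":0,"rz":0},{"fingers":0,"dx":0,"dy":0,"dz":0.12,"rx":0,"ry":0,"rz":0}]'|grep -E "pos|force"

```

```text
tcp_pos: [0.5173, 0.1643, 0.0951]
wrist_force: [-2.4, -1.4, 8.6]
```

```bash
python3 -m handwheel '[{"fingers":0,"dx":0,"dy":0,"dz":0.05,"rx":0,"ry":0,"rz":0},{"fingers":0,"dx":0,"dy":0,"dz":0.1,"rx":0,"ry":0,"rz":0}]'|grep -E "pos|force"

```

```text
tcp_pos: [0.5173, 0.1643, 0.0949]
wrist_force: [-4.2, -1.5, 12.8]
```

```bash
python3 -m handwheel '[{"fingers":0,"dx":0,"dy":0,"dz":-2,"rx":0,"ry":0,"rz":0},{"fingers":0,"dx":0,"dy":0,"dz":-5,"rx":0,"ry":0,"rz":0},{"fingers":0,"dx":0,"dy":0,"dz":-9,"rx":0,"ry":0,"rz":0},{"fingers":0,"dx":0,"dy":0,"dz":-12,"rx":0,"ry":0,"rz":0},{"fingers":0,"dx":0,"dy":0,"dz":-13,"rx":0,"ry":0,"rz":0}]'
python3 go.py 0.5368 -0.2087 0.23 97.7
python3 - <<'E'
from h import *
for n in('wrist','top','scene'): snap(n,n+'2')
for n,bx in(('top2',(165,160,265,300)),('scene2',(285,130,370,255))):
    im=load(n);P=cloud(im);x0,y0,x1,y1=bx
    sel=np.zeros(P.shape[:2],bool);sel[y0:y1,x0:x1]=1
    z=P[...,2];sel&=(z>.1)&(z<.13)&(abs(P[...,0]-.58)<.02)&(abs(P[...,1]-.144)<.02)
    print(np.median(z[sel]),sel.sum())
E
```

```text
t: 7.5
tcp_pos: [0.5194, 0.1649, 0.2296]
orientation: [0.003, 0.14, 0.99, 0.002]
wrist_force: [1.2, 1.4, 1.0]
finger_gap: 0.0004
t 7.5 p [0.5194 0.1649 0.2296] yaw 163.92 tilt [ 0.0064  0.0034 -1.    ] F [1.21 1.43 1.05] gap 0.0004
d cm [-12.021 -35.412  -0.151] len 37.4 rot [ 0.43  0.1  66.22]
0.12003551065230522 305
0.11867788852475147 379
```

View pics/scene2.png

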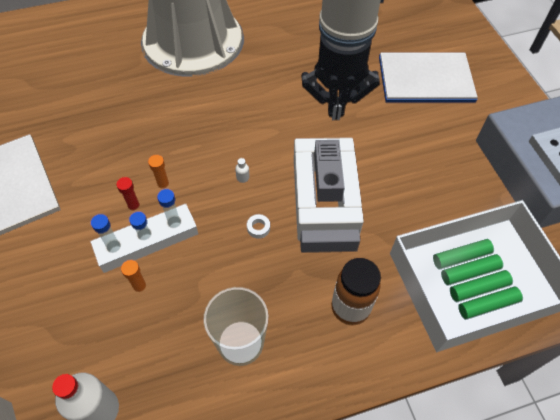

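View pics/top2.png

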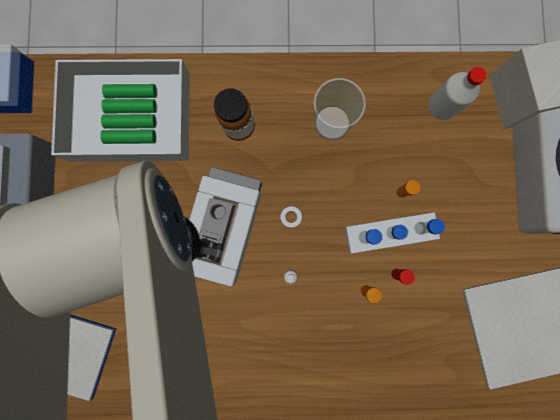

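```bash
python3 -m handwheel '[{"fingers":0,"dx":-1.3,"dy":-3.8,"dz":0,"rx":0,"ry":0,"rz":7},{"fingers":20,"dx":-2.6,"dy":-7.6,"dz":0,"rx":0,"ry":0,"rz":14},{"fingers":60,"dx":-3.9,"dy":-11.4,"dz":0,"rx":0,"ry":0,"rz":21},{"fingers":60,"dx":-5.2,"dy":-15.2,"dz":0,"rx":0,"ry":0,"rz":28},{"fingers":60,"dx":-6.5,"dy":-19,"dz":0,"rx":0,"ry":0,"rz":35}]'
python3 go.py 0.5368 -0.2087 0.2 97.7
```

```text
t: 8.07
tcp_pos: [0.5257, -0.0379, 0.2222]
orientation: [-0.001, 0.434, 0.901, 0.0]
wrist_force: [0.9, -0.2, 0.1]
finger_gap: 0.0482
t 8.07 p [ 0.5257 -0.0379  0.2222] yaw 128.6 tilt [-0.0023  0.0021 -1.    ] F [ 0.88 -0.2   0.1 ] gap 0.0482
d cm [-14.045  -9.79    2.185] len 17.26 rot [-0.07 -0.16 30.9 ]
```

```bash
python3 -m handwheel '[{"fingers":60,"dx":-2.8,"dy":-2,"dz":0,"rx":0,"ry":0,"rz":7},{"fingers":60,"dx":-5.6,"dy":-4,"dz":0,"rx":0,"ry":0,"rz":14},{"fingers":60,"dx":-8.4,"dy":-5.9,"dz":0,"rx":0,"ry":0,"rz":21},{"fingers":60,"dx":-11.2,"dy":-7.9,"dz":0,"rx":0,"ry":0,"rz":28},{"fingers":60,"dx":-14,"dy":-9.8,"dz":0,"rx":0,"ry":0,"rz":31}]'
python3 go.py 0.5368 -0.2087 0.2 97.7
python3 - <<'E'
from h import *
snap('wrist','w3')
E
```

```text
t: 8.48
tcp_pos: [0.535, -0.2098, 0.2192]
orientation: [-0.003, 0.661, 0.75, -0.001]
wrist_force: [-0.0, -0.5, -0.5]
finger_gap: 0.0513
t 8.48 p [ 0.535  -0.2098  0.2192] yaw 97.19 tilt [-0.0059  0.0035 -1.    ] F [-0.02 -0.45 -0.54] gap 0.0513
d cm [0.079 0.207 1.915] len 1.93 rot [-0.31 -0.25 -0.51]
```

View pics/w3.png

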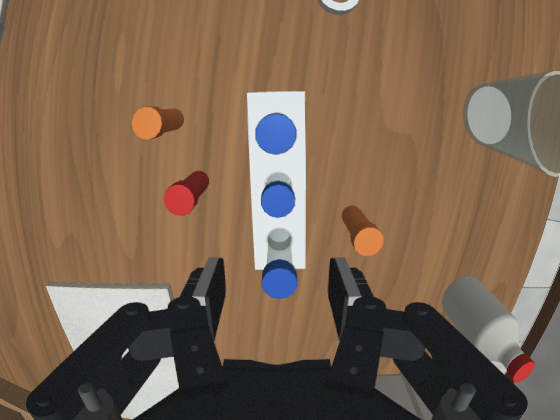

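```bash
python3 - <<'E'
from h import *
W=load('w3');h=cv2.cvtColor(W['frame'],cv2.COLOR_BGR2HSV);m=cv2.inRange(h,(105,130,60),(130,255,255))
k,l,st,ce=cv2.connectedComponentsWithStats(m)
for i in range(1,k):
    if st[i,4]>300:
        u,v=ce[i]
        print(st[i],ce[i].round(1),[onplane(W,u,v,z,True).round(4)[:2] for z in(.087,.122)])
E
```

```text
[ 256  113   40   41 1275] [275.4 133.4] [array([ 0.527 , -0.1525]), array([ 0.527 , -0.1498])]
[261 181  34  37 948] [277.4 199.1] [array([ 0.5357, -0.208 ]), array([ 0.5345, -0.1981])]
[ 262  260   35   39 1092] [279.  279.1] [array([ 0.547 , -0.2857]), array([ 0.5444, -0.2656])]
```

```bash
python3 -m handwheel '[{"fingers":60,"dx":0.1,"dy":0.2,"dz":2,"rx":-0.3,"ry":-0.25,"rz":-0.5},{"fingers":60,"dx":0.1,"dy":0.2,"dz":5,"rx":-0.3,"ry":-0.25,"rz":-0.5},{"fingers":60,"dx":0.1,"dy":0.2,"dz":8,"rx":-0.3,"ry":-0.25,"rz":-0.5},{"fingers":60,"dx":0.1,"dy":0.2,"dz":10,"rx":-0.3,"ry":-0.25,"rz":-0.5},{"fingers":60,"dx":0.1,"dy":0.2,"dz":10,"rx":-0.3,"ry":-0.25,"rz":-0.5}]'
python3 go.py 0.5365 -0.2085 0.069 97.7
```

```text
t: 8.95
tcp_pos: [0.5329, -0.2121, 0.1129]
orientation: [-0.003, 0.659, 0.752, -0.003]
wrist_force: [-0.3, 0.3, -0.5]
finger_gap: 0.0516
t 8.95 p [ 0.5329 -0.2121  0.1129] yaw 97.6 tilt [-8.8e-03  4.0e-04 -1.0e+00] F [-0.29  0.29 -0.47] gap 0.0516
d cm [0.306 0.445 4.39 ] len 4.42 rot [-0.5  -0.09 -0.1 ]
```

```bash
python3 -m handwheel '[{"fingers":60,"dx":0.3,"dy":0.45,"dz":0.5,"rx":-0.5,"ry":0,"rz":0},{"fingers":60,"dx":0.3,"dy":0.45,"dz":2,"rx":-0.5,"ry":0,"rz":0},{"fingers":60,"dx":0.3,"dy":0.45,"dz":3.5,"rx":-0.5,"ry":0,"rz":0},{"fingers":60,"dx":0.3,"dy":0.45,"dz":4.4,"rx":-0.5,"ry":0,"rz":0},{"fingers":60,"dx":0.3,"dy":0.45,"dz":4.4,"rx":-0.5,"ry":0,"rz":0}]'
python3 go.py 0.5365 -0.2085 0.069 97.7
python3 - <<'E'
from h import *
snap('wrist','w4')
E
```

```text
t: 9.37
tcp_pos: [0.5356, -0.2078, 0.0674]
orientation: [-0.002, 0.659, 0.753, 0.0]
wrist_force: [-1.0, 0.2, -0.9]
finger_gap: 0.0511
t 9.37 p [ 0.5356 -0.2078  0.0674] yaw 97.62 tilt [-0.0025  0.0027 -1.    ] F [-0.98  0.18 -0.91] gap 0.0511
d cm [-0.079  0.079 -0.164] len 0.2 rot [-0.12 -0.17 -0.08]
```

View pics/w4.png

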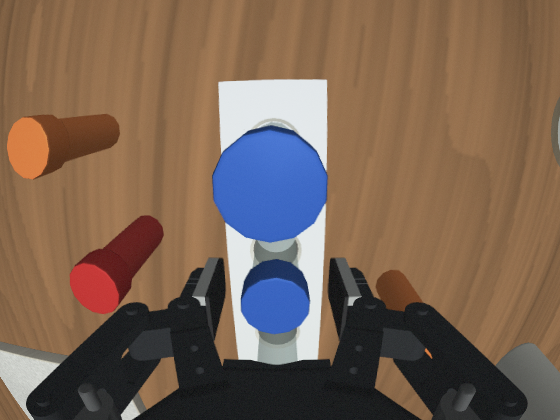

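```bash
python3 -m handwheel '[{"fingers":30,"dx":0,"dy":0,"dz":-0.1,"rx":0,"ry":0,"rz":0},{"fingers":25,"dx":0,"dy":0,"dz":-0.1,"rx":0,"ry":0,"rz":0},{"fingers":20,"dx":0,"dy":0,"dz":-0.1,"rx":0,"ry":0,"rz":0},{"fingers":20,"dx":0,"dy":0,"dz":-0.1,"rx":0,"ry":0,"rz":0},{"fingers":20,"dx":0,"dy":0,"dz":-0.1,"rx":0,"ry":0,"rz":0}]' 25
python3 go.py
python3 - <<'E'
from h import *
snap('wrist','w5')
E
```

```text
t: 9.83
tcp_pos: [0.5368, -0.2084, 0.0704]
orientation: [-0.0, 0.659, 0.752, 0.001]
wrist_force: [-1.1, -0.5, 6.8]
finger_gap: 0.0294
t 9.83 p [ 0.5368 -0.2084  0.0704] yaw 97.61 tilt [ 1.0e-04  1.5e-03 -1.0e+00] F [-1.11 -0.47  6.82] gap 0.0294
```

View pics/w5.png

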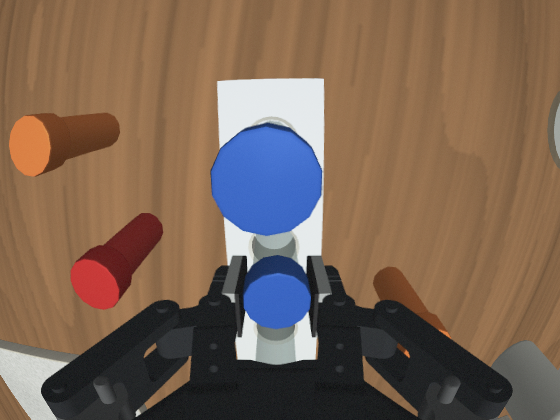

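```bash
python3 -m handwheel '[{"fingers":20,"dx":0,"dy":0,"dz":-1,"rx":0,"ry":0,"rz":0},{"fingers":20,"dx":0,"dy":0,"dz":-3,"rx":0,"ry":0,"rz":0},{"fingers":20,"dx":0,"dy":0,"dz":-5.5,"rx":0,"ry":0,"rz":0},{"fingers":20,"dx":0,"dy":0,"dz":-8.5,"rx":0,"ry":0,"rz":0},{"fingers":20,"dx":0,"dy":0,"dz":-12,"rx":0,"ry":0,"rz":0}]'
python3 -m handwheel '[{"fingers":20,"dx":0,"dy":0,"dz":-4,"rx":0,"ry":0,"rz":0},{"fingers":20,"dx":0,"dy":0,"dz":-4.5,"rx":0,"ry":0,"rz":0},{"fingers":20,"dx":0,"dy":0,"dz":-4.5,"rx":0,"ry":0,"rz":0}]'
python3 go.py 0.5775 0.1437 0.23 97.7
python3 - <<'E'
from h import *
snap('wrist','w6');snap('scene','s6')
E
```

```text
t: 10.3
tcp_pos: [0.5359, -0.2083, 0.1914]
orientation: [-0.001, 0.659, 0.752, 0.0]
wrist_force: [1.1, 0.5, -1.5]
finger_gap: 0.029
t: 10.55
tcp_pos: [0.5378, -0.209, 0.2405]
orientation: [0.002, 0.659, 0.752, 0.002]
wrist_force: [-0.2, -0.2, -0.5]
finger_gap: 0.0293
t 10.55 p [ 0.5378 -0.209   0.2405] yaw 97.61 tilt [ 4.9e-03 -3.0e-04 -1.0e+00] F [-0.17 -0.18 -0.47] gap 0.0293
d cm [34.439  8.602  1.062] len 35.51 rot [ 0.28  0.05 -0.09]
```

View pics/s6.png

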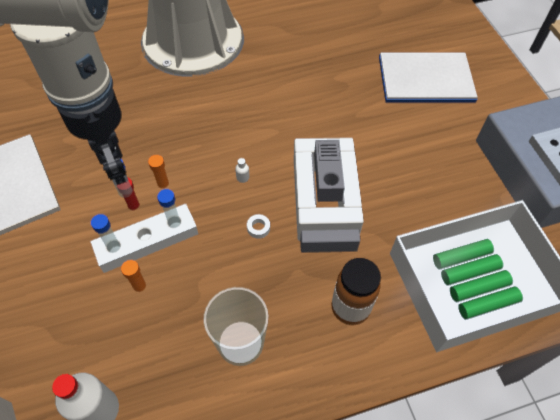

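View pics/w6.png

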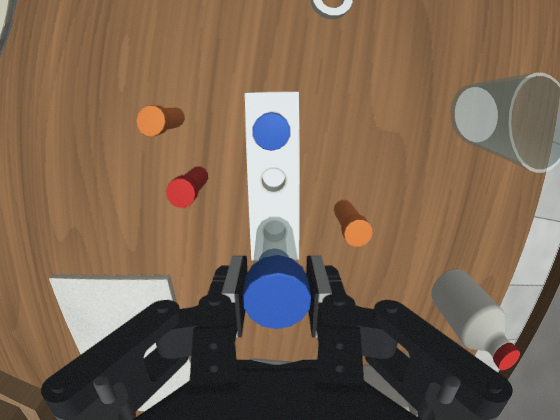

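```bash
python3 -m handwheel '[{"fingers":20,"dx":2,"dy":0.5,"dz":0,"rx":0,"ry":0,"rz":0},{"fingers":20,"dx":5.5,"dy":1.4,"dz":0,"rx":0,"ry":0,"rz":0},{"fingers":20,"dx":9.5,"dy":2.4,"dz":0,"rx":0,"ry":0,"rz":0},{"fingers":20,"dx":13.5,"dy":3.4,"dz":0,"rx":0,"ry":0,"rz":0},{"fingers":20,"dx":17,"dy":4.3,"dz":0,"rx":0,"ry":0,"rz":0}]'
python3 -m handwheel '[{"fingers":20,"dx":4,"dy":1,"dz":0.2,"rx":0,"ry":0,"rz":0},{"fingers":20,"dx":8,"dy":2,"dz":0.5,"rx":0,"ry":0,"rz":0},{"fingers":20,"dx":9.5,"dy":2.4,"dz":0.5,"rx":0,"ry":0,"rz":0},{"fingers":20,"dx":9.5,"dy":2.4,"dz":0.5,"rx":0,"ry":0,"rz":0},{"fingers":20,"dx":9.5,"dy":2.4,"dz":0.5,"rx":0,"ry":0,"rz":0}]'
python3 go.py 0.5775 0.1437 0.2 97.7
python3 - <<'E'
from h import *
im=snap('wrist','w7');snap('scene','s7');snap('top','t7')
E
```

```text
t: 11.07
tcp_pos: [0.5544, -0.0319, 0.2346]
orientation: [-0.003, 0.659, 0.752, -0.001]
wrist_force: [0.6, -0.3, 0.1]
finger_gap: 0.029
t: 11.48
tcp_pos: [0.5646, 0.066, 0.228]
orientation: [-0.004, 0.658, 0.753, -0.002]
wrist_force: [0.3, -0.7, -0.1]
finger_gap: 0.029
t 11.48 p [0.5646 0.066  0.228 ] yaw 97.71 tilt [-0.0083  0.0021 -1.    ] F [ 0.31 -0.74 -0.14] gap 0.029
d cm [7.513 2.347 2.803] len 8.36 rot [-0.45 -0.18  0.01]
```

View pics/w7.png

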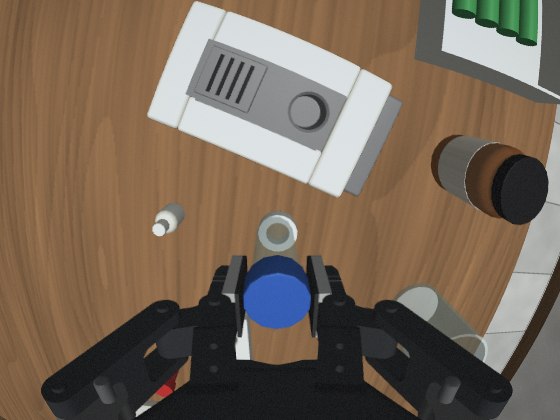

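```bash
python3 - <<'E'
from h import *
W=load('w7')['frame']
a=cv2.resize(W[70:150,260:360],None,fx=4,fy=4,interpolation=2);b=cv2.resize(W[200:280,230:330],None,fx=4,fy=4,interpolation=2)
T=cv2.resize(load('t7')['frame'][190:240,190:240],None,fx=5,fy=5,interpolation=2);S=cv2.resize(load('s7')['frame'][155:205,305:355],None,fx=5,fy=5,interpolation=2)
c=np.zeros((600,800,3),np.uint8);c[:320,:400]=a;c[:320,400:]=b;c[330:580,:250]=T;c[330:580,300:550]=S;cv2.imwrite('pics/c7.png',c)
E
```

```text
(no output)
```

View pics/c7.png

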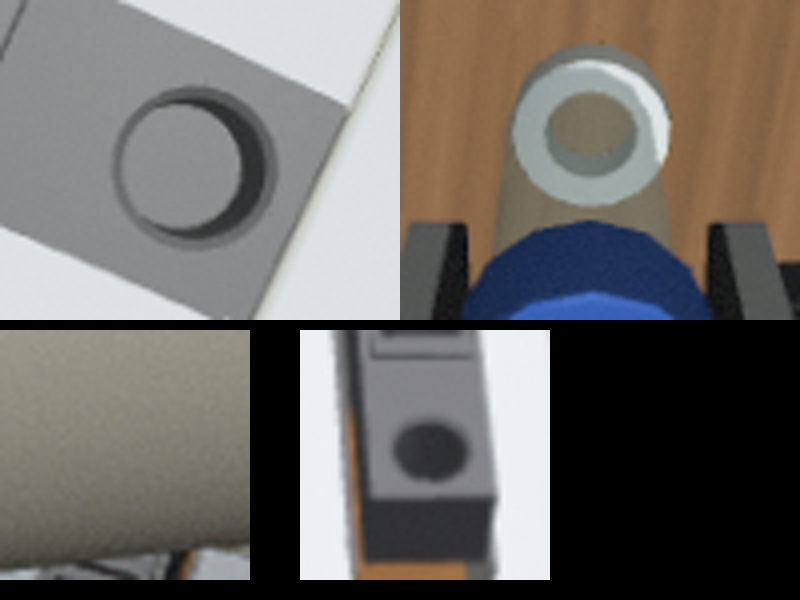

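```bash
python3 - <<'E'
from h import *
W=load('w7');print(W['xyz'],ray(W,276.3,208.8,True)[1])
print('well',onplane(W,308.4,111.5,.119,True), 'well floor', onplane(W,260+(182+.5)/4-.5,70+168.5/4-.5,.079,True))
for z in(.160,.1636,.168):print(z,onplane(W,277.1,233.9,z,True),onplane(W,277.4,232.7,z,True))
print('cap', onplane(W,277,291.5,.2466,True))
S=load('s7');print('scene well',onplane(S,305+(131.5)/5-.5,155+(120.5)/5-.5,.119),pt(S,331,167))
T=load('top2')
E
python3 go.py
```

```text
[0.55600628 0.14423808 0.36393501] [ 0.03251084 -0.30315955 -0.95238507]
well [0.57783568 0.14483314 0.119     ] well floor [0.57860277 0.14438752 0.079     ]
0.16 [0.56589313 0.06172836 0.16      ] [0.56597572 0.06262436 0.16      ]
0.1636 [0.5657186  0.06318487 0.1636    ] [0.56579973 0.06406506 0.1636    ]
0.168 [0.56550528 0.06496506 0.168     ] [0.56558464 0.06582592 0.168     ]
cap [0.56521892 0.07058505 0.2466    ]
scene well [0.57805319 0.14434587 0.119     ] [0.55402002 0.15367034 0.11942098]
t 11.63 p [0.5651 0.0642 0.229 ] yaw 97.52 tilt [-0.0066  0.0022 -1.    ] F [-0.34 -0.7  -0.61] gap 0.0284
```

```bash
python3 -m handwheel '[{"fingers":20,"dx":2.5,"dy":0.8,"dz":0.3,"rx":-0.4,"ry":-0.15,"rz":0},{"fingers":20,"dx":5.5,"dy":1.7,"dz":1,"rx":-0.4,"ry":-0.15,"rz":0},{"fingers":20,"dx":7.8,"dy":2.3,"dz":2,"rx":-0.4,"ry":-0.15,"rz":0},{"fingers":20,"dx":7.8,"dy":2.3,"dz":2.5,"rx":-0.4,"ry":-0.15,"rz":0},{"fingers":20,"dx":7.8,"dy":2.3,"dz":2.5,"rx":-0.4,"ry":-0.15,"rz":0}]'
python3 go.py 0.5777 0.1448 0.195 97.7
python3 -m handwheel '[{"fingers":20,"dx":0,"dy":0,"dz":0,"rx":0,"ry":0,"rz":0},{"fingers":20,"dx":0,"dy":0,"dz":0,"rx":0,"ry":0,"rz":0}]'
python3 go.py 0.5777 0.1448 0.195 97.7
```

```text
t: 12.05
tcp_pos: [0.5768, 0.1439, 0.2026]
orientation: [-0.001, 0.659, 0.752, -0.001]
wrist_force: [0.5, -0.8, 0.3]
finger_gap: 0.029
t 12.05 p [0.5768 0.1439 0.2026] yaw 97.54 tilt [-1.7e-03 -3.0e-04 -1.0e+00] F [ 0.53 -0.82  0.34] gap 0.029
d cm [0.077 0.106 0.765] len 0.78 rot [-0.1   0.01 -0.16]
t: 12.22
tcp_pos: [0.5766, 0.1423, 0.2026]
orientation: [-0.001, 0.66, 0.752, -0.001]
wrist_force: [0.2, -0.3, -0.1]
finger_gap: 0.0296
t 12.22 p [0.5766 0.1423 0.2026] yaw 97.46 tilt [-2.3e-03 -9.0e-04 -1.0e+00] F [ 0.18 -0.33 -0.12] gap 0.0296
d cm [0.237 0.144 0.762] len 0.81 rot [-0.14  0.03 -0.24]
```

```bash
python3 -m handwheel '[{"fingers":20,"dx":0.24,"dy":0.15,"dz":0.4,"rx":-0.1,"ry":0,"rz":0},{"fingers":20,"dx":0.24,"dy":0.15,"dz":0.7,"rx":-0.1,"ry":0,"rz":0},{"fingers":20,"dx":0.24,"dy":0.15,"dz":0.8,"rx":-0.1,"ry":0,"rz":0},{"fingers":20,"dx":0.24,"dy":0.15,"dz":0.8,"rx":-0.1,"ry":0,"rz":0},{"fingers":20,"dx":0.24,"dy":0.15,"dz":0.8,"rx":-0.1,"ry":0,"rz":0}]'
python3 go.py 0.5777 0.1448 0.195 97.7
python3 - <<'E'
from h import *
snap('wrist','w8');S=snap('scene','s8')
W=load('w8')['frame']
a=cv2.resize(W[180:330,190:360],None,fx=3,fy=3);b=cv2.resize(S['frame'][110:210,290:370],None,fx=3.5,fy=3.5)
c=np.zeros((460,800,3),np.uint8);c[:a.shape[0],:a.shape[1]]=a;c[:b.shape[0],515:515+b.shape[1]]=b;cv2.imwrite('pics/c8.png',c)
E
```

```text
t: 12.63
tcp_pos: [0.5777, 0.1447, 0.1946]
orientation: [0.0, 0.66, 0.752, -0.0]
wrist_force: [-0.1, -0.3, -1.2]
finger_gap: 0.0291
t 12.63 p [0.5777 0.1447 0.1946] yaw 97.45 tilt [-6.e-04 -7.e-04 -1.e+00] F [-0.14 -0.29 -1.15] gap 0.0291
d cm [ 0.011 -0.003 -0.037] len 0.04 rot [-0.04  0.03 -0.25]
```

View pics/c8.png

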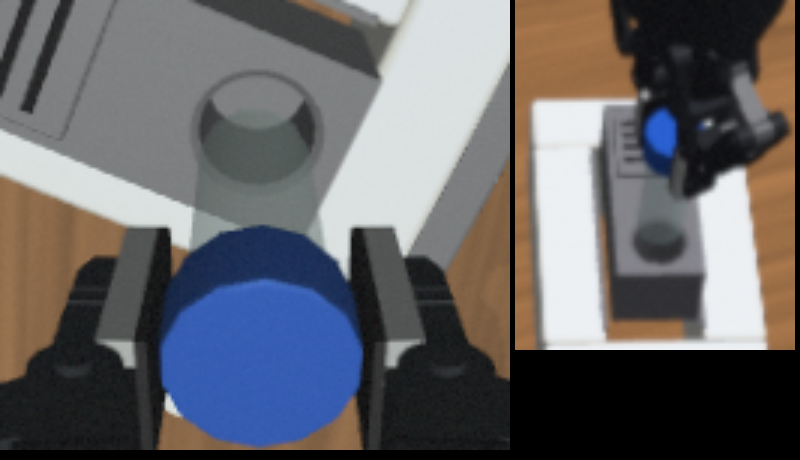

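```bash
python3 -m handwheel '[{"fingers":20,"dx":0,"dy":0,"dz":0.4,"rx":0,"ry":0,"rz":0},{"fingers":20,"dx":0,"dy":0,"dz":0.8,"rx":0,"ry":0,"rz":0},{"fingers":20,"dx":0,"dy":0,"dz":1.2,"rx":0,"ry":0,"rz":0},{"fingers":20,"dx":0,"dy":0,"dz":1.6,"rx":0,"ry":0,"rz":0},{"fingers":20,"dx":0,"dy":0,"dz":1.6,"rx":0,"ry":0,"rz":0}]'
python3 go.py 0.5777 0.1448 0.143 97.7
```

```text
t: 13.15
tcp_pos: [0.5772, 0.1447, 0.1776]
orientation: [-0.0, 0.66, 0.752, -0.001]
wrist_force: [-0.2, 0.0, -0.7]
finger_gap: 0.0293
t 13.15 p [0.5772 0.1447 0.1776] yaw 97.46 tilt [-0.0019 -0.001  -1.    ] F [-0.23  0.04 -0.67] gap 0.0293
d cm [0.007 0.058 3.457] len 3.46 rot [-0.12  0.04 -0.24]
```

```bash
python3 -m handwheel '[{"fingers":20,"dx":0,"dy":0.05,"dz":0.3,"rx":-0.1,"ry":0,"rz":0},{"fingers":20,"dx":0,"dy":0.05,"dz":0.6,"rx":-0.1,"ry":0,"rz":0},{"fingers":20,"dx":0,"dy":0.05,"dz":0.9,"rx":-0.1,"ry":0,"rz":0},{"fingers":20,"dx":0,"dy":0.05,"dz":1.2,"rx":-0.1,"ry":0,"rz":0},{"fingers":20,"dx":0,"dy":0.05,"dz":1.5,"rx":-0.1,"ry":0,"rz":0}]'
python3 go.py 0.5777 0.1448 0.143 97.7
```

```text
t: 13.57
tcp_pos: [0.5777, 0.1447, 0.1623]
orientation: [0.0, 0.66, 0.752, -0.0]
wrist_force: [0.4, 0.3, 0.1]
finger_gap: 0.0292
t 13.57 p [0.5777 0.1447 0.1623] yaw 97.46 tilt [-2.e-04 -8.e-04 -1.e+00] F [0.35 0.28 0.08] gap 0.0292
d cm [0.007 0.003 1.926] len 1.93 rot [-0.02  0.04 -0.24]
```

```bash
python3 -m handwheel '[{"fingers":20,"dx":0,"dy":0,"dz":0.3,"rx":0,"ry":0,"rz":0},{"fingers":20,"dx":0,"dy":0,"dz":0.6,"rx":0,"ry":0,"rz":0},{"fingers":20,"dx":0,"dy":0,"dz":0.9,"rx":0,"ry":0,"rz":0},{"fingers":20,"dx":0,"dy":0,"dz":1.2,"rx":0,"ry":0,"rz":0},{"fingers":20,"dx":0,"dy":0,"dz":1.4,"rx":0,"ry":0,"rz":0}]'
python3 go.py 0.5777 0.1448 0.143 97.7
python3 -m handwheel '[{"fingers":20,"dx":0,"dy":0,"dz":0.1,"rx":0,"ry":0,"rz":0},{"fingers":20,"dx":0,"dy":0,"dz":0.2,"rx":0,"ry":0,"rz":0}]'
```

```text
t: 13.98
tcp_pos: [0.5776, 0.1447, 0.1478]
orientation: [0.0, 0.66, 0.752, -0.0]
wrist_force: [1.0, -0.2, -0.5]
finger_gap: 0.0289
t 13.98 p [0.5776 0.1447 0.1478] yaw 97.46 tilt [-5.e-04 -8.e-04 -1.e+00] F [ 0.96 -0.15 -0.47] gap 0.0289
d cm [0.007 0.016 0.485] len 0.49 rot [-0.03  0.04 -0.24]
t: 14.15
tcp_pos: [0.5775, 0.1447, 0.1456]
orientation: [0.0, 0.66, 0.752, -0.001]
wrist_force: [-0.1, -0.3, -0.3]
finger_gap: 0.0293
```

```bash
python3 -m handwheel '[{"fingers":20,"dx":0,"dy":0,"dz":0.1,"rx":0,"ry":0,"rz":0},{"fingers":20,"dx":0,"dy":0,"dz":0.1,"rx":0,"ry":0,"rz":0}]'
python3 -m handwheel '[{"fingers":20,"dx":0,"dy":0,"dz":0.1,"rx":0,"ry":0,"rz":0},{"fingers":20,"dx":0,"dy":0,"dz":0.1,"rx":0,"ry":0,"rz":0}]'
```

```text
t: 14.32
tcp_pos: [0.5776, 0.1447, 0.1445]
orientation: [0.0, 0.66, 0.752, -0.001]
wrist_force: [-0.4, -0.3, -0.2]
finger_gap: 0.0291
t: 14.48
tcp_pos: [0.5777, 0.1447, 0.1437]
orientation: [0.0, 0.66, 0.752, -0.0]
wrist_force: [-0.3, -0.9, 2.5]
finger_gap: 0.029
```

```bash
python3 -m handwheel '[{"fingers":40,"dx":0,"dy":0,"dz":0,"rx":0,"ry":0,"rz":0},{"fingers":60,"dx":0,"dy":0,"dz":0,"rx":0,"ry":0,"rz":0},{"fingers":65,"dx":0,"dy":0,"dz":0,"rx":0,"ry":0,"rz":0},{"fingers":65,"dx":0,"dy":0,"dz":0,"rx":0,"ry":0,"rz":0},{"fingers":65,"dx":0,"dy":0,"dz":-0.5,"rx":0,"ry":0,"rz":0}]'
python3 -m handwheel '[{"fingers":65,"dx":0,"dy":0,"dz":-1,"rx":0,"ry":0,"rz":0},{"fingers":65,"dx":0,"dy":0,"dz":-3,"rx":0,"ry":0,"rz":0},{"fingers":65,"dx":0,"dy":0,"dz":-6,"rx":0,"ry":0,"rz":0},{"fingers":65,"dx":0,"dy":0,"dz":-9,"rx":0,"ry":0,"rz":0},{"fingers":65,"dx":0,"dy":0,"dz":-9,"rx":0,"ry":0,"rz":0}]'
python3 go.py 0.5165 0.1630 0.22 164
python3 - <<'E'
from h import *
snap('wrist','w9');S=snap('scene','s9')
W=load('w9')['frame']
a=cv2.resize(W[130:350,150:400],None,fx=2,fy=2);b=cv2.resize(S['frame'][110:230,290:370],None,fx=3.5,fy=3.5)
c=np.zeros((460,800,3),np.uint8);c[:a.shape[0],:a.shape[1]]=a;c[:b.shape[0],515:515+b.shape[1]]=b;cv2.imwrite('pics/c9.png',c)
E
```

```text
t: 14.9
tcp_pos: [0.577, 0.1446, 0.148]
orientation: [-0.0, 0.66, 0.752, -0.001]
wrist_force: [0.0, -0.6, -0.2]
finger_gap: 0.0553
t: 15.32
tcp_pos: [0.5803, 0.1455, 0.245]
orientation: [0.002, 0.66, 0.752, 0.003]
wrist_force: [1.4, 0.4, 0.4]
finger_gap: 0.0551
t 15.32 p [0.5803 0.1455 0.245 ] yaw 97.47 tilt [ 0.0073  0.0011 -1.    ] F [1.43 0.42 0.45] gap 0.0551
d cm [ 2.567 -6.117  2.457] len 7.07 rot [  0.38   0.24 -66.53]
```

View pics/c9.png

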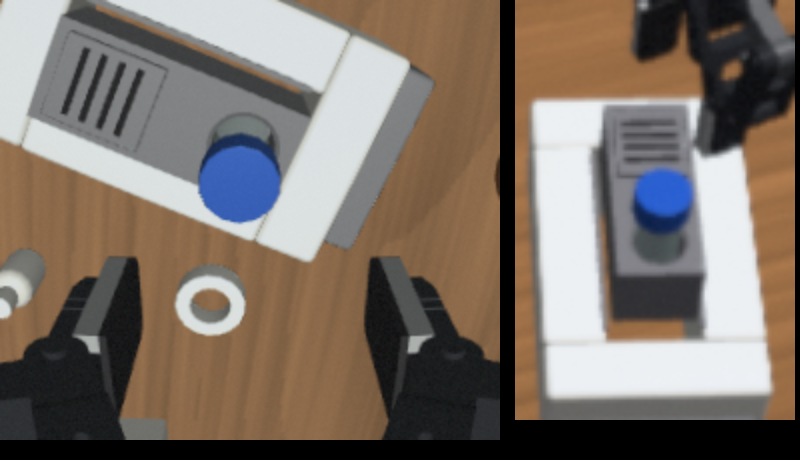

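```bash
python3 - <<'E'
from h import *
S=load('s9');P=cloud(S);h=cv2.cvtColor(S['frame'],cv2.COLOR_BGR2HSV);m=cv2.inRange(h,(105,150,130),(130,255,255))>0
m[:,:310]=0;m[:,360:]=0;m[:140]=0;m[185:]=0
Q=P[m];print(m.sum(),np.percentile(Q,[10,50,90],axis=0).round(4))
W=load('w9');h=cv2.cvtColor(W['frame'],cv2.COLOR_BGR2HSV);m=cv2.inRange(h,(105,130,130),(130,255,255));k,l,st,ce=cv2.connectedComponentsWithStats(m);i=1+np.argmax(st[1:,4]);print(st[i],ce[i],onplane(W,*ce[i],.162,True))
lf=cloud(S);z=lf[...,2];s=(abs(lf[...,0]-.545)<.01)&(abs(lf[...,1]-.153)<.012)&(z>.09);print('lift z',np.median(z[s]))
E
python3 -m handwheel '[{"fingers":30,"dx":0.5,"dy":-1.2,"dz":0,"rx":0.3,"ry":0.2,"rz":-7},{"fingers":0,"dx":1,"dy":-2.4,"dz":0,"rx":0.3,"ry":0.2,"rz":-14},{"fingers":0,"dx":1.5,"dy":-3.6,"dz":0,"rx":0.3,"ry":0.2,"rz":-21},{"fingers":0,"dx":2,"dy":-4.8,"dz":0,"rx":0.3,"ry":0.2,"rz":-28},{"fingers":0,"dx":2.5,"dy":-6,"dz":0,"rx":0.3,"ry":0.2,"rz":-35}]' 40
python3 go.py 0.5165 0.1630 0.22 164
```

```text
171 [[0.5685 0.1327 0.1609]
 [0.5779 0.143  0.1627]
 [0.588  0.1521 0.1644]]
[ 250  203   40   38 1198] [269.29883139 221.51252087] [0.57685568 0.14374144 0.162     ]
lift z 0.2539633405031114
t: 15.83
tcp_pos: [0.514, 0.1617, 0.2389]
orientation: [-0.003, 0.4, 0.916, -0.001]
wrist_force: [-0.2, 0.7, -0.7]
finger_gap: 0.0001
t 15.83 p [0.514  0.1617 0.2389] yaw 132.8 tilt [-0.0066 -0.     -1.    ] F [-0.21  0.67 -0.72] gap 0.0001
d cm [-0.089  0.282  1.889] len 1.91 rot [ -0.2   -0.33 -31.2 ]
```

```bash
python3 -m handwheel '[{"fingers":0,"dx":0,"dy":0.15,"dz":0.5,"rx":-0.2,"ry":-0.3,"rz":-7},{"fingers":0,"dx":0.1,"dy":0.15,"dz":1,"rx":-0.2,"ry":-0.3,"rz":-14},{"fingers":0,"dx":0.1,"dy":0.2,"dz":1.5,"rx":-0.2,"ry":-0.3,"rz":-21},{"fingers":0,"dx":0.1,"dy":0.2,"dz":2,"rx":-0.2,"ry":-0.3,"rz":-28},{"fingers":0,"dx":0.1,"dy":0.2,"dz":3,"rx":-0.2,"ry":-0.3,"rz":-31.2}]'
python3 go.py 0.5145 0.1635 0.14 164
```

```text
t: 16.25
tcp_pos: [0.5142, 0.1638, 0.2083]
orientation: [-0.0, 0.136, 0.991, -0.0]
wrist_force: [0.6, 0.0, 0.7]
finger_gap: 0.0001
t 16.25 p [0.5142 0.1638 0.2083] yaw 164.41 tilt [-0.001 -0.    -1.   ] F [0.59 0.01 0.69] gap 0.0001
d cm [-0.045 -0.015  6.835] len 6.83 rot [-0.02 -0.05  0.41]
```

```bash
python3 -m handwheel '[{"fingers":0,"dx":0,"dy":0,"dz":1.5,"rx":0,"ry":0,"rz":0},{"fingers":0,"dx":0,"dy":0,"dz":3,"rx":0,"ry":0,"rz":0},{"fingers":0,"dx":0,"dy":0,"dz":4.5,"rx":0,"ry":0,"rz":0},{"fingers":0,"dx":0,"dy":0,"dz":5.5,"rx":0,"ry":0,"rz":0},{"fingers":0,"dx":0,"dy":0,"dz":6.2,"rx":0,"ry":0,"rz":0}]'
python3 go.py 0.5155 0.1635 0.13 164
python3 - <<'E'
from h import *
S=snap('scene','s10')
cv2.imwrite('pics/c10.png',cv2.resize(S['frame'][80:230,270:390],None,fx=4,fy=4))
E
```

```text
t: 16.67
tcp_pos: [0.513, 0.1634, 0.1445]
orientation: [-0.002, 0.136, 0.991, -0.001]
wrist_force: [0.2, 0.7, 0.4]
finger_gap: -0.0002
t 16.67 p [0.513  0.1634 0.1445] yaw 164.41 tilt [-3.7e-03 -9.0e-04 -1.0e+00] F [0.16 0.67 0.39] gap -0.0002
d cm [-0.247  0.079  1.452] len 1.48 rot [-0.11 -0.19  0.41]
```

View pics/c10.png

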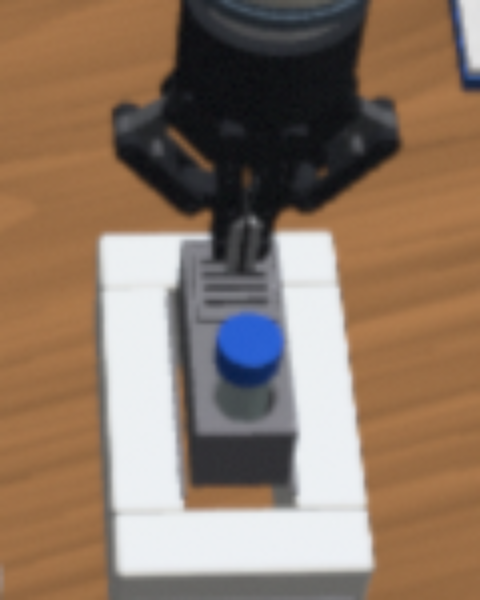

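```bash
python3 -m handwheel '[{"fingers":0,"dx":-0.15,"dy":0.05,"dz":0.3,"rx":-0.1,"ry":-0.2,"rz":0},{"fingers":0,"dx":-0.15,"dy":0.05,"dz":0.6,"rx":-0.1,"ry":-0.2,"rz":0},{"fingers":0,"dx":-0.15,"dy":0.05,"dz":0.9,"rx":-0.1,"ry":-0.2,"rz":0},{"fingers":0,"dx":-0.15,"dy":0.05,"dz":1.1,"rx":-0.1,"ry":-0.2,"rz":0},{"fingers":0,"dx":-0.15,"dy":0.05,"dz":1.2,"rx":-0.1,"ry":-0.2,"rz":0}]'
python3 -m handwheel '[{"fingers":0,"dx":0,"dy":0,"dz":0.1,"rx":0,"ry":0,"rz":0},{"fingers":0,"dx":0,"dy":0,"dz":0.2,"rx":0,"ry":0,"rz":0},{"fingers":0,"dx":0,"dy":0,"dz":0.3,"rx":0,"ry":0,"rz":0},{"fingers":0,"dx":0,"dy":0,"dz":0.4,"rx":0,"ry":0,"rz":0},{"fingers":0,"dx":0,"dy":0,"dz":0.5,"rx":0,"ry":0,"rz":0}]'
python3 go.py
```

```text
t: 17.13
tcp_pos: [0.5143, 0.1634, 0.1319]
orientation: [-0.0, 0.136, 0.991, -0.0]
wrist_force: [-1.0, -0.3, 0.5]
finger_gap: 0.0
t: 17.55
tcp_pos: [0.5145, 0.1635, 0.1271]
orientation: [0.0, 0.136, 0.991, -0.0]
wrist_force: [-1.2, -0.2, 4.2]
finger_gap: 0.0001
t 17.55 p [0.5145 0.1635 0.1271] yaw 164.41 tilt [ 2.e-04 -1.e-04 -1.e+00] F [-1.22 -0.17  4.21] gap 0.0001
```

```bash
python3 -m handwheel '[{"fingers":0,"dx":0,"dy":0,"dz":0.15,"rx":0,"ry":0,"rz":0},{"fingers":0,"dx":0,"dy":0,"dz":0.3,"rx":0,"ry":0,"rz":0},{"fingers":0,"dx":0,"dy":0,"dz":0.5,"rx":0,"ry":0,"rz":0},{"fingers":0,"dx":0,"dy":0,"dz":0.7,"rx":0,"ry":0,"rz":0},{"fingers":0,"dx":0,"dy":0,"dz":0.9,"rx":0,"ry":0,"rz":0}]' | grep -E "pos|force"
python3 -m handwheel '[{"fingers":0,"dx":0,"dy":0,"dz":0.2,"rx":0,"ry":0,"rz":0},{"fingers":0,"dx":0,"dy":0,"dz":0.4,"rx":0,"ry":0,"rz":0},{"fingers":0,"dx":0,"dy":0,"dz":0.6,"rx":0,"ry":0,"rz":0},{"fingers":0,"dx":0,"dy":0,"dz":0.8,"rx":0,"ry":0,"rz":0},{"fingers":0,"dx":0,"dy":0,"dz":0.9,"rx":0,"ry":0,"rz":0}]' | grep -E "pos|force"
```

```text
tcp_pos: [0.5145, 0.1635, 0.118]
wrist_force: [-1.2, -0.7, 3.9]
tcp_pos: [0.5145, 0.1635, 0.1088]
wrist_force: [-1.3, -1.6, 4.6]
```

```bash
python3 -m handwheel '[{"fingers":0,"dx":0,"dy":0,"dz":0.2,"rx":0,"ry":0,"rz":0},{"fingers":0,"dx":0,"dy":0,"dz":0.4,"rx":0,"ry":0,"rz":0},{"fingers":0,"dx":0,"dy":0,"dz":0.6,"rx":0,"ry":0,"rz":0},{"fingers":0,"dx":0,"dy":0,"dz":0.8,"rx":0,"ry":0,"rz":0},{"fingers":0,"dx":0,"dy":0,"dz":0.85,"rx":0,"ry":0,"rz":0}]' | grep -E "pos|force"
python3 -m handwheel '[{"fingers":0,"dx":0,"dy":0,"dz":0.1,"rx":0,"ry":0,"rz":0},{"fingers":0,"dx":0,"dy":0,"dz":0.2,"rx":0,"ry":0,"rz":0},{"fingers":0,"dx":0,"dy":0,"dz":0.3,"rx":0,"ry":0,"rz":0}]' | grep -E "pos|force"
```

```text
tcp_pos: [0.5145, 0.1635, 0.1]
wrist_force: [-0.6, -0.6, 6.1]
tcp_pos: [0.5146, 0.1635, 0.097]
wrist_force: [-1.8, -0.2, 6.8]
```

```bash
python3 -m handwheel '[{"fingers":0,"dx":0,"dy":0,"dz":0.05,"rx":0,"ry":0,"rz":0},{"fingers":0,"dx":0,"dy":0,"dz":0.1,"rx":0,"ry":0,"rz":0},{"fingers":0,"dx":0,"dy":0,"dz":0.12,"rx":0,"ry":0,"rz":0}]' | grep -E "pos|force"
```

```text
tcp_pos: [0.5145, 0.1635, 0.0957]
wrist_force: [-1.7, -1.7, 6.6]
```

```bash
python3 -m handwheel '[{"fingers":0,"dx":0,"dy":0,"dz":0.05,"rx":0,"ry":0,"rz":0},{"fingers":0,"dx":0,"dy":0,"dz":0.1,"rx":0,"ry":0,"rz":0}]' | grep -E "pos|force"
```

```text
tcp_pos: [0.5146, 0.1635, 0.0949]
wrist_force: [-3.1, -0.8, 10.3]
```

```bash
python3 -m handwheel '[{"fingers":0,"dx":0,"dy":0,"dz":-0.4,"rx":0,"ry":0,"rz":0},{"fingers":0,"dx":0,"dy":0,"dz":-0.8,"rx":0,"ry":0,"rz":0},{"fingers":0,"dx":0,"dy":0,"dz":-1.3,"rx":0,"ry":0,"rz":0},{"fingers":0,"dx":0,"dy":0,"dz":-1.9,"rx":0,"ry":0,"rz":0},{"fingers":0,"dx":0,"dy":0,"dz":-2.6,"rx":0,"ry":0,"rz":0}]'
python3 -m handwheel '[{"fingers":0,"dx":0,"dy":0,"dz":-2,"rx":0,"ry":0,"rz":0},{"fingers":0,"dx":0,"dy":0,"dz":-5,"rx":0,"ry":0,"rz":0},{"fingers":0,"dx":0,"dy":0,"dz":-8,"rx":0,"ry":0,"rz":0},{"fingers":0,"dx":0,"dy":0,"dz":-10,"rx":0,"ry":0,"rz":0},{"fingers":0,"dx":0,"dy":0,"dz":-10,"rx":0,"ry":0,"rz":0}]'
python3 - <<'E'
from h import *
S=snap('scene','s11');W=snap('wrist','w11');P=cloud(S);h=cv2.cvtColor(S['frame'],cv2.COLOR_BGR2HSV);m=cv2.inRange(h,(105,150,130),(130,255,255))>0
m[:,:310]=0;m[:,360:]=0;m[:140]=0;m[195:]=0
print(m.sum(),np.percentile(P[m],[10,50,90],axis=0).round(4))
m=np.zeros_like(m);z=P[...,2];m=(abs(P[...,0]-.545)<.012)&(abs(P[...,1]-.153)<.012)&(z>.08)&(z<.15);print('lift z',np.median(z[m]),m.sum())
cv2.imwrite('pics/c11.png',np.hstack([cv2.resize(S['frame'][80:230,270:390],None,fx=3,fy=3),cv2.resize(W['frame'][80:380,160:400],None,fx=1.5,fy=1.5)]))
E
```

```text
t: 19.88
tcp_pos: [0.5143, 0.1635, 0.1211]
orientation: [-0.0, 0.136, 0.991, -0.0]
wrist_force: [0.1, -0.1, -0.3]
finger_gap: -0.0002
t: 20.3
tcp_pos: [0.5167, 0.1643, 0.226]
orientation: [0.003, 0.136, 0.991, 0.001]
wrist_force: [1.2, 0.4, 0.3]
finger_gap: -0.0
165 [[0.5674 0.1327 0.1429]
 [0.5782 0.1424 0.1446]
 [0.5883 0.1521 0.1464]]
lift z 0.10433497423986604 39
```

View pics/c11.png

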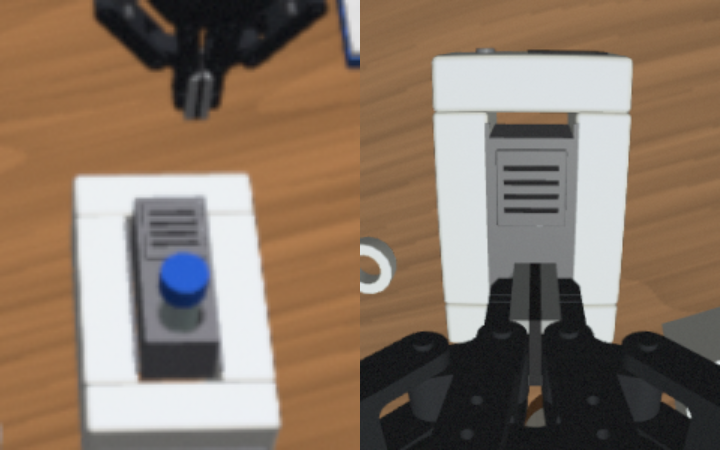

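View pics/s11.png

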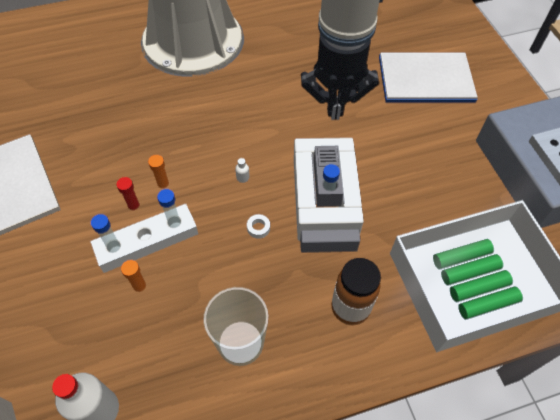

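```bash
python3 - <<'E'
from workcell import env
print(env.job_done())
E
```

```text
the job is handed in; nothing more can be done
None
```

I did the whole sequence and handed the job in at about 20 s of the 67 s. No verdict was reported.

- **Release:** I pressed the thumb pad down to the stop and let go. The highest reading was about 13 N at the wrist. The lift sprang up, with its top face measured at about 0.119 m.
- **Vial:** I took the short vial from the middle hole of the rack and lowered it into the raised well until it touched the floor, at about 2.5 N. After I let go, its cap top measured 0.1627 m, against 0.162 m expected for fully home.
- **Latch:** I pressed the pad down to the same stop, at about 10 N, and let go. The cap came to rest at 0.1446 m, 18 mm below its raised height, which is the latched position. The vial looks upright and centred in the well, and the gripper is well clear of it.

In the last scene picture the tall tubes, tape, dropper, beaker and jar look where they were at the start.

**Disagreements:** The scene and top cameras differed by about 2–3 mm in x. I settled the well position from the wrist and scene views, which agreed to about 0.5 mm. One lift-height reading taken after placing the vial gave 0.254 m. I put it down to the gripper being in the measured area and ignored it. The wrist force is read only at the end of each move, so a brief higher peak would not have shown.

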